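Load the dispensary carrier with the colour-coded amber bottles

TASK

Load the pharmacy carrier: stand the green-, orange- and blue-capped amber glass bottles upright in its bins, each in the bin of its cap's colour. One bin is still taken up by a clear-glass bottle with a white cap; take that one out and stand it on the steel tray beside the clear blue-capped bottle. Set every bottle down gently, let none fall over, and leave the clear blue-capped bottle and the white-capped amber bottle standing where they are.

Things in the scene. Friction and masses are not known exactly. Their poses are not given: they have to be found in the camera images.
- amber_green: Round 150 ml bottle, amber (dark brown) glass with green screw cap, green stripe on its white label. Body 50 mm in diameter up to 74 mm, shoulder to 88 mm, cap 35 mm in diameter up to the top at 112 mm; 0.15 to 0.3 kg. Origin at the centre of its underside, z up along it. Starts standing on the bench. Belongs in the green bin.
- amber_orange: Round 150 ml bottle, amber (dark brown) glass with orange screw cap, orange stripe on its white label. Body 50 mm in diameter up to 74 mm, shoulder to 88 mm, cap 35 mm in diameter up to the top at 112 mm; 0.15 to 0.3 kg. Origin at the centre of its underside, z up along it. Starts standing on the bench. Belongs in the orange bin.
- amber_blue: Round 150 ml bottle, amber (dark brown) glass with blue screw cap, blue stripe on its white label. Body 50 mm in diameter up to 74 mm, shoulder to 88 mm, cap 35 mm in diameter up to the top at 112 mm; 0.15 to 0.3 kg. Origin at the centre of its underside, z up along it. Starts standing on the bench. Belongs in the blue bin.
- amber_white: Round 150 ml bottle, amber (dark brown) glass with white screw cap, white stripe on its white label. Body 50 mm in diameter up to 74 mm, shoulder to 88 mm, cap 35 mm in diameter up to the top at 112 mm; 0.15 to 0.3 kg. Origin at the centre of its underside, z up along it. Starts standing on the bench among the others. A look-alike that does not belong in the carrier: leave it.
- clear_white: Round 150 ml bottle, clear glass with a white screw cap. Body 50 mm in diameter up to 74 mm, shoulder to 88 mm, cap 35 mm in diameter up to the top at 112 mm; 0.15 to 0.3 kg. Origin at the centre of its underside, z up along it. Starts standing in one of the three carrier bins (any colour), where it does not belong; it goes to the steel tray.
- clear_blue: Round 150 ml bottle, clear glass with a blue screw cap. Body 50 mm in diameter up to 74 mm, shoulder to 88 mm, cap 35 mm in diameter up to the top at 112 mm; 0.15 to 0.3 kg. Origin at the centre of its underside, z up along it. Starts standing on the steel tray, towards the tray's +x end (40 to 80 mm from the tray's centre along the tray's x). A look-alike: leave it.
- bin_green: Green open bin, 80 x 80 mm, 30 mm tall, walls and floor 3 mm, fixed in a plywood carrier (276 x 100 mm, end boards 40 mm tall). Origin at the centre of its underside, 8 mm above the bench; a bottle in it stands 3 mm above the origin. The 3 bins form one row along the carrier's length (also each bin's x axis), centres 84 mm apart, in any colour order.
- bin_orange: Orange open bin, 80 x 80 mm, 30 mm tall, walls and floor 3 mm, fixed in a plywood carrier (276 x 100 mm, end boards 40 mm tall). Origin at the centre of its underside, 8 mm above the bench; a bottle in it stands 3 mm above the origin. The 3 bins form one row along the carrier's length (also each bin's x axis), centres 84 mm apart, in any colour order.
- bin_blue: Blue open bin, 80 x 80 mm, 30 mm tall, walls and floor 3 mm, fixed in a plywood carrier (276 x 100 mm, end boards 40 mm tall). Origin at the centre of its underside, 8 mm above the bench; a bottle in it stands 3 mm above the origin. The 3 bins form one row along the carrier's length (also each bin's x axis), centres 84 mm apart, in any colour order.
- tray: Fixed steel tray, 250 (its x) by 150 mm (its y), rim 18 mm tall, floor 3 mm. Origin at the centre of its underside, on the bench. Its -x half is free. Elsewhere, not part of the job: a low dish, brass weights and a spatula (all under 40 mm tall); a mortar, balance and dome (under 180 mm) at the back, over 0.7 m from the robot.
Not all that is in view belongs to the job. Leave any yellow look-alike of the amber_white alone.

How it is judged:
At the end, for the whole second after the job is handed in: Green, orange and blue amber bottles upright (0.1 rad) on the floor (5 mm) of their own colour's bin, within 20 mm of its centre; clear white-capped bottle upright on the tray floor; all at rest and released; both look-alikes upright within 20 mm of their start (horizontal distance between amber_green and bin_green below 0.02 m and z of amber_green in the frame of bin_green below 0.008 m and angle between each of amber_green, amber_orange, amber_blue, clear_white, amber_white, clear_blue's own z axis and vertical below 0.1 rad and linear speed of each of amber_green, amber_orange, amber_blue, clear_white below 0.02 m/s and horizontal distance between amber_orange and bin_orange below 0.02 m and z of amber_orange in the frame of bin_orange below 0.008 m and horizontal distance between amber_blue and bin_blue below 0.02 m and z of amber_blue in the frame of bin_blue below 0.008 m and x of clear_white in the frame of tray between -0.105 and 0.105 m and y of clear_white in the frame of tray between -0.055 and 0.055 m and z of clear_white in the frame of tray below 0.008 m and distance of each of amber_white, clear_blue from where it was at the start of the episode below 0.02 m); the robot touches nothing.
It fails at once if a bottle is knocked over or tipped beyond 0.7 rad (angle between any of amber_green, amber_orange, amber_blue, amber_white, clear_white, clear_blue's own z axis and vertical above 0.7 rad).
It fails at once if the white-capped amber or the blue-capped clear bottle is moved more than 30 mm (distance of any of amber_white, clear_blue from where it was at the start of the episode above 0.03 m).
It fails at once if a bottle is dropped from more than about 20 mm or flung (over 0.65 m/s while no finger touches it) ((linear speed of amber_green above 0.65 m/s and contact force between amber_green and the fingers below 0.1 N) or (linear speed of amber_orange above 0.65 m/s and contact force between amber_orange and the fingers below 0.1 N) or (linear speed of amber_blue above 0.65 m/s and contact force between amber_blue and the fingers below 0.1 N) or (linear speed of amber_white above 0.65 m/s and contact force between amber_white and the fingers below 0.1 N) or (linear speed of clear_white above 0.65 m/s and contact force between clear_white and the fingers below 0.1 N) or (linear speed of clear_blue above 0.65 m/s and contact force between clear_blue and the fingers below 0.1 N)).
It also fails if it takes over 90 s, if anything falls off the work surface, if the arm or the gripper's body presses on something with over 40 N, if the wrist force passes 120 N, or if a joint passes its speed limit or range.

ROBOT

A 7-joint arm with a two-finger parallel gripper is mounted at the origin on the work surface. World frame = base frame: x ahead of the robot, y to its left, z up, the work surface at z = 0. Lengths are in m, angles in rad, forces in N, time in s.
With the tool pointing down it reaches from about 0.4 to 0.85 m from the base axis. Payload 10.4 kg.
Tool frame: the origin (TCP) lies midway between the tips of the shut fingers; the grasp point (between the pads) lies 19 mm behind it; x points along the fingers, z is the direction in which the jaws open and shut, and the axes are right-handed (so a half turn about x gives the same grasp; the last joint's range is limited). The gripper opens to 87 mm and grips with 3 to 60 N. Pads are 19 mm wide; open, the fingers measure 117 mm over their backs; the gripper's body (75 mm by 190 mm) begins 51 mm behind the grasp point.
Start: joints at [1.11, 0.332, -0.065, 1.46, 0.022, 1.35, -0.088], TCP at [0.265, -0.566, 0.223] pointing down, gripper open.
Joint ranges: [-2.6, 2.6], [-0.5, 2.12], [-1.47, 1.34], [0.16, 2.42], [-1.27, 4.41], [0.06, 2.06], [-2.6, 2.6]. Speed limits (rad/s): [2.22, 2.22, 2.79, 2.79, 3.14, 3.14, 3.14].

INTERFACE

Orientations are given as a unit quaternion [x, y, z, w].
In Python, from bench import read_state, camera, camera_params, close_job gives the robot as it stands.
- The arm moves only by the tool arm_command, never from a script. Its argument "targets" is a list of rows, each a list of 7 numbers: the closure in counts, from 0 (fully open) to 255 (shut), then the shift along the tool's x, y, z in mm, then the turn, a rotation vector about the tool's x, y, z in rad. A call has 1 to 10 rows; each row is the pose to reach, as a shift and turn from the pose commanded when the call began, along the tool's axes at that moment; what a row does not reach only later rows make up. A row lasts 1/10 s, in which the tool goes at most 50 mm and 8.59 degrees, less where a joint would pass 70% of its speed; a pose out of reach is approached as far as the arm can. A call with a gripper value outside its range is refused whole. The fingers move at their own pace and stop on an object; "newtons" is the grip in N (left out, the last holds). Time passes only in rows, so rows that repeat a pose let the fingers close. It gives the time, the measured TCP pose, the force and the opening at its end, in the units of the state.
- read_state(): the state, without advancing time (a new reading comes with each control period).
- camera(name): name is "scene" or "top"; returns the picture (420x560x3 uint8, red, green, blue); there is no depth.
- camera_params(name): a dict with "intrinsics" (3x3 intrinsics, pixels), "xyz" and "orientation" of the camera in the world. Camera axes: x right, y down, z forward; pixel columns grow to the right and rows downward; lengths in m; the calibration is good to about 2 mm. A picture is of the moment at which its call begins. camera_params takes no time and is no camera call.
- close_job(): hands the job in, once; it reports no verdict.
The state is a dict: "time": time; "joint_positions": joint angles; "joint_vel": joint speeds; "joint_torque": joint torques, N m; "ee_pos": TCP position; "eef_rot": TCP orientation; "ft_force": force on the tool from outside, world axes, zero at the start; "torque": the same for the moment, N m; "width": finger opening in m.
Only numpy, scipy, OpenCV 4.12 (cv2) and the standard library are available. Lean on these libraries where they do the work, as an engineer would, in place of code of your own. Each camera call takes 0.05 s, during which the arm holds its last target.

## Working session

There is one attempt and no reset: what is moved stays moved. The work goes in short steps, Python scripts to look and compute and a tool call to move; the robot and the scene stay as the last step left them, time stands still between calls to the robot, and variables do not carry over. Pictures are saved under pics/ and viewed, and the job is handed in when it is done.

Besides the shell and the picture viewer there is one more tool, called after "Call:" as name([rows], argument=value, ...), one row to a line, values as JSON. arm_command: Moves the arm, as the interface text tells. Its arguments: {"type":"object","properties":{"targets":{"type":"array"},"newtons":{"type":"number"}},"required":["targets"]}

```bash
mkdir -p pics; python3 - <<'E'
from bench import *
import cv2,numpy as np
np.set_printoptions(precision=4,suppress=True)
s=read_state();print(s)
for n in("scene","top"):
    im=camera(n);cv2.imwrite(f"pics/{n}0.png",im[:,:,::-1]);p=camera_params(n);print(n,p)
E
```

```text
{'time': 0.0, 'joint_positions': array([ 1.1104,  0.3329, -0.0647,  1.461 ,  0.0216,  1.3499, -0.0885]), 'joint_vel': array([ 0.0003,  0.0005, -0.0006, -0.0016, -0.0012, -0.0002,  0.0014]), 'joint_torque': array([ -0.001 , -62.3242,   0.0248, -38.9895,  -0.0613,   0.0399,
         0.0001]), 'ee_pos': array([ 0.2648, -0.5657,  0.2217]), 'eef_rot': array([ 0.3798,  0.5971, -0.3792,  0.5962]), 'ft_force': array([-0.5968, -0.0102, -0.4496]), 'torque': array([ 0.0319, -0.0017, -0.0186]), 'width': 0.08677834544866611}
scene {'intrinsics': array([[502.9059,   0.    , 273.6796],
       [  0.    , 502.9059, 214.1345],
       [  0.    ,   0.    ,   1.    ]]), 'xyz': array([0.9216, 0.5943, 1.0401]), 'orientation': array([ 0.264 ,  0.9139, -0.2942, -0.0924])}
top {'intrinsics': array([[517.257 ,   0.    , 282.4279],
       [  0.    , 517.257 , 221.0373],
       [  0.    ,   0.    ,   1.    ]]), 'xyz': array([0.275 , 0.0078, 1.241 ]), 'orientation': array([-0.6476,  0.7536, -0.0839,  0.0761])}
```

View pics/scene0.png

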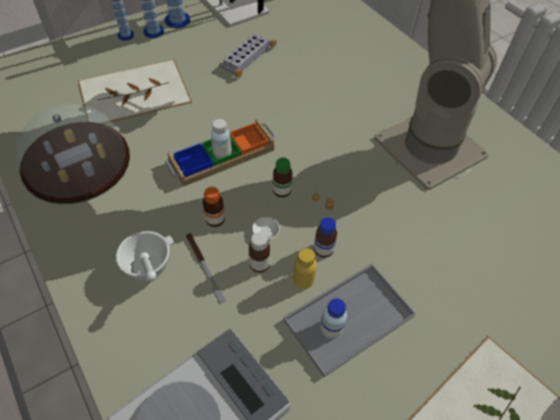

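View pics/top0.png

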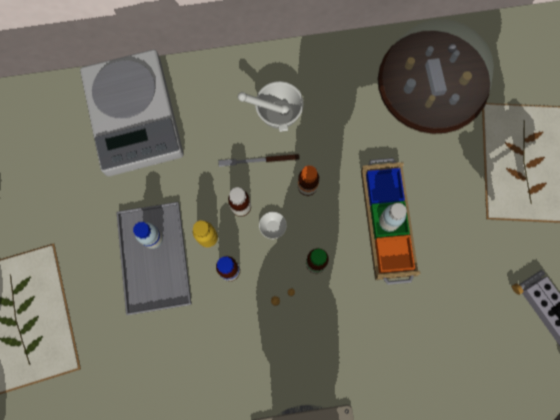

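The carrier runs blue, green, orange from far to near, with clear_white in the green bin. The tray's clear_blue is at about top px (145,232). The caps in the top view are green (318,258), orange (309,174), blue (228,265) and white amber (238,195), with a yellow bottle at (205,232).

```bash
cat > h.py <<'E'
import numpy as np,cv2
from bench import *
from scipy.spatial.transform import Rotation as R
np.set_printoptions(precision=4,suppress=True)
P={n:camera_params(n) for n in("scene","top")}
def ray(n,u,v):
    p=P[n];d=np.linalg.solve(p["intrinsics"],[u,v,1.]);return p["xyz"],R.from_quat(p["orientation"]).apply(d)
def plane(n,u,v,z):
    o,d=ray(n,u,v);return o+d*(z-o[2])/d[2]
def proj(n,x):
    p=P[n];c=R.from_quat(p["orientation"]).inv().apply(np.array(x)-p["xyz"]);q=p["intrinsics"]@c;return q[:2]/q[2]
def tri(a,b):
    o1,d1=ray("top",*a);o2,d2=ray("scene",*b)
    A=np.stack([d1,-d2],1);t=np.linalg.lstsq(A,o2-o1,rcond=None)[0]
    p,q=o1+d1*t[0],o2+d2*t[1];return (p+q)/2,np.linalg.norm(p-q)
E
python3 - <<'E'
from h import *
for n in("top","scene"):
    im=cv2.imread(f"pics/{n}0.png");hsv=cv2.cvtColor(im,cv2.COLOR_BGR2HSV)
    for c,lo,hi in[("green",(50,120,40),(80,255,255)),("orange",(3,170,120),(14,255,255)),("blue",(112,150,80),(128,255,255)),("white",(0,0,165),(180,45,255)),("yellow",(18,150,120),(30,255,255)),("wood",(10,90,110),(22,200,255))]:
        m=cv2.inRange(hsv,lo,hi);k,l,st,ce=cv2.connectedComponentsWithStats(m)
        for i in range(1,k):
            if 30<st[i,4]<6000: print(n,c,st[i],ce[i],plane(n,*ce[i],0.105)[:2])
for n,(x,y,w,h) in {"top":(100,130,330,200),"scene":(160,110,280,250)}.items():
    im=cv2.imread(f"pics/{n}0.png")[y:y+h,x:x+w];f=800/w if 600/h>800/w else 600/h
    cv2.imwrite(f"pics/{n}0z.png",cv2.resize(im,None,fx=f*.99,fy=f*.99,interpolation=cv2.INTER_CUBIC))
E
```

```text
top green [371 203  38  35 508] [385.3819 222.0748] [ 0.4979 -0.2533]
top green [311 249  16  16 202] [318.2921 256.4307] [ 0.4436 -0.0913]
top orange [302 166   6  13  59] [304.5932 172.1695] [ 0.6418 -0.0925]
top orange [377 235  38  37 781] [393.9283 250.1101] [ 0.4323 -0.2597]
top blue [367 169  37  34 933] [384.2819 185.7621] [ 0.582  -0.2674]
top blue [133 222  17  16 206] [141.301  229.6262] [0.5637 0.2921]
top blue [217 257  16  17 218] [224.7431 264.8028] [0.4564 0.1164]
top white [   0    0  154   30 2699] [55.0585 10.4302] [1.1544 0.4554]
top white [176   0  39   5 117] [191.0684   1.3333] [1.1277 0.1168]
top white [533   0  20   3  41] [541.0732   0.7073] [ 0.9949 -0.746 ]
top white [261  82  38  20 376] [279.9149  90.0585] [ 0.8544 -0.0669]
top white [239  95  49  18 220] [262.7182 103.7727] [ 0.8255 -0.0212]
top white [ 489  107   71  113 4656] [531.657  174.2045] [ 0.5579 -0.6067]
top white [280 125   8   6  37] [283.1892 127.8919] [ 0.7573 -0.0601]
top white [491 145  15  12  57] [497.386  150.8947] [ 0.6251 -0.5428]
top white [231 189  12  14 132] [236.6136 195.3485]
[... 2057 characters left out ...]
white [ 412  340  144   80 5664] [487.2032 388.9809] [0.4266 0.5738]
scene white [502 411   7   9  38] [505.8947 416.1316] [0.4341 0.6258]
scene yellow [299 249  17  30 251] [308.0398 259.8127] [0.5496 0.1714]
scene wood [256 120  17  21  41] [264.2439 130.122 ] [ 0.4227 -0.212 ]
scene wood [230 122  38  20 116] [250.1897 129.9828] [ 0.4536 -0.2317]
scene wood [239 141  12   9  35] [244.0286 144.5143] [ 0.4937 -0.1953]
scene wood [242 146  22  11  50] [252.72 150.96] [ 0.4864 -0.1645]
scene wood [168 153  15  24  57] [174.9298 163.8772] [ 0.6718 -0.2284]
scene wood [204 186  15  11  43] [210.6512 190.0698] [ 0.6363 -0.109 ]
scene wood [409 345  71  75 108] [442.75   383.3889] [0.4891 0.5223]
```

View pics/top0z.png

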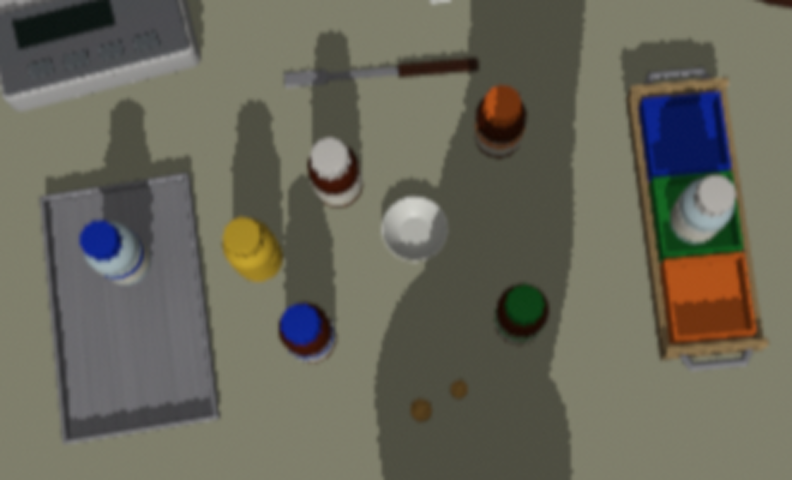

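View pics/scene0z.png

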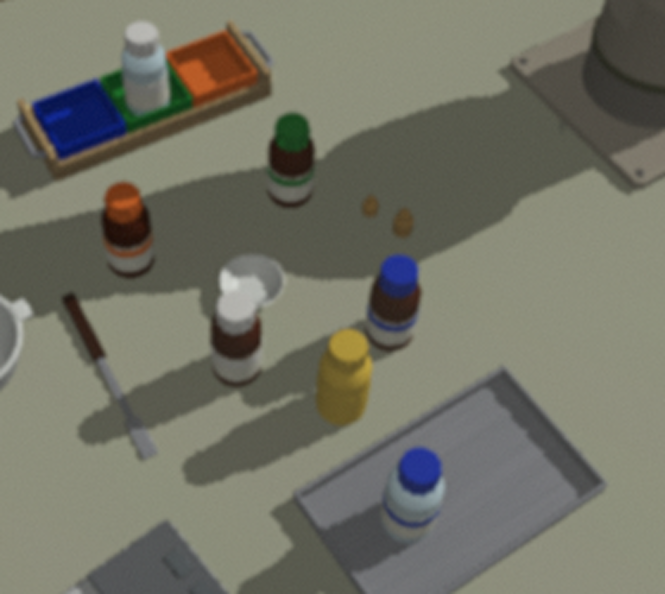

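```bash
cat >> h.py <<'E'
def captop(n,mask,p0,ztop):
    # extreme of cap blob along image-up (projection of +z) minus ellipse half height; p0 rough px
    k,l,st,ce=cv2.connectedComponentsWithStats(mask)
    ids=[i for i in range(1,k) if st[i,4]>25]
    i=min(ids,key=lambda i:np.hypot(*(ce[i]-p0)))
    ys,xs=np.nonzero(l==i);X=plane(n,*ce[i],ztop)
    c=proj(n,X);up=proj(n,X+[0,0,.03])-c;up/=np.hypot(*up);t=np.array([-up[1],up[0]])
    th=np.linspace(0,6.28,200);E=np.array([proj(n,X+[.0175*np.cos(a),.0175*np.sin(a),0]) for a in th])-c
    b=(E@up).max();a=(E@t).max()
    q=np.stack([xs,ys],1)-c;s=q@up;e=s.max()+.5;sel=q[s>e-2*b]@t
    cc=c+up*(e-b)+t*(sel.max()+sel.min())/2
    return cc,plane(n,*cc,ztop)[:2],(sel.max()-sel.min()+1)/(2*a),st[i,4]
RNG={"green":((50,120,30),(80,255,255)),"orange":((0,190,95),(16,255,255)),"blue":((110,140,70),(130,255,255)),"white":((0,0,140),(180,60,255))}
E
python3 - <<'E'
from h import *
B=[("amber_green","green",(318,256),(282,166),.112),("amber_orange","orange",(309,172),(212,195),.112),("amber_blue","blue",(225,265),(327,225),.112),
("amber_white","white",(236,195),(260,240),.112),("clear_white","white",(397,212),(219,128),.123),("clear_blue","blue",(141,230),(336,307),.115)]
for nm,c,pt,ps,z in B:
    o=[]
    for n,p in(("top",pt),("scene",ps)):
        hsv=cv2.cvtColor(cv2.imread(f"pics/{n}0.png"),cv2.COLOR_BGR2HSV)
        r=captop(n,cv2.inRange(hsv,*RNG[c]),p,z);o.append(r);print(nm,n,r[0],r[1],"w%.2f"%r[2],r[3])
    print("   tri",tri(o[0][0],o[1][0]))
# carrier & tray from clicked corners in the zoomed pictures
T=lambda x,y:(x/2.4+100,y/2.4+130)
for nm,pts,z in(("carrier top corners (end boards .048)",[(630,90),(722,80),(762,345),(662,356)],.045),("tray rim",[(43,198),(188,176),(217,417),(65,439)],.018),
  ("blue bin rim",[(640,97),(722,91),(732,170),(650,178)],.038),("green",[(651,179),(733,171),(744,248),(662,258)],.038),("orange",[(662,260),(744,252),(756,333),(672,342)],.038)):
    q=np.array([plane("top",*T(*p),z)[:2] for p in pts]);print(nm,q.tolist(),"c",q.mean(0))
s=read_state();print(R.from_quat(s["eef_rot"]).as_matrix())
E
```

```text
amber_green top [318.1483 256.1182] [ 0.4433 -0.0904] w1.08 216
amber_green scene [282.6987 163.7445] [ 0.449  -0.0835] w0.98 163
   tri (array([ 0.4444, -0.0909,  0.1024]), np.float64(0.0009298416069965223))
amber_orange top [308.6842 172.6473] [ 0.637  -0.1009] w1.04 172
amber_orange scene [211.6692 193.1339] [ 0.6408 -0.0944] w0.96 165
   tri (array([ 0.6389, -0.1011,  0.104 ]), np.float64(0.0017179060443407964))
amber_blue top [224.3797 263.8505] [0.4575 0.1162] w1.08 220
amber_blue scene [327.7942 223.3298] [0.4602 0.1198] w0.97 198
   tri (array([0.458, 0.117, 0.107]), np.float64(0.0007943754694895599))
amber_white top [236.58   194.7374] [0.61   0.0691] w1.01 184
amber_white scene [282.9312 230.4504] [0.5566 0.0825] w3.96 1268
   tri (array([0.5838, 0.0836, 0.1476]), np.float64(0.04473869529373634))
clear_white top [399.399  211.3645] [ 0.5137 -0.2847] w1.12 343
clear_white scene [337.0628  27.1022] [ 0.0047 -0.4583] w4.13 24943
   tri (array([ 0.3881, -0.1248,  0.4884]), np.float64(0.1516013040718607))
clear_blue top [140.6149 228.936 ] [0.563  0.2909] w1.04 215
clear_blue sc
[... 557 characters left out ...]
12]
blue bin rim [[0.6449353315813628, -0.24873705536053084], [0.6385890145672183, -0.33229296849048373], [0.5554335339488039, -0.32548902612306985], [0.5597091235997822, -0.24278955040375386]] c [ 0.5997 -0.2873]
green [[0.558540515045757, -0.24358352946640074], [0.5542644775133554, -0.3262679569221168], [0.47540295066309646, -0.3210397928445716], [0.47772712501686276, -0.23915842580926458]] c [ 0.5165 -0.2825]
orange [[0.4757532770525362, -0.23877697858900596], [0.47145274306825047, -0.3202156309267705], [0.390943163441401, -0.31530199774422557], [0.3945998742679584, -0.23296645751832987]] c [ 0.4332 -0.2768]
[[-0.0006  0.9057  0.424 ]
 [ 0.0012  0.424  -0.9057]
 [-1.     -0.0001 -0.0013]]
```

clear_white sits in the green bin at about (0.514, -0.284). I'll take it first, turning the jaws to lie along world y.

Call:
arm_command([
  [0,0,30,-13,0.05,0,0],
  [0,0,70,-30,0.1,0,0],
  [0,0,110,-48,0.15,0,0],
  [0,0,155,-67,0.2,0,0],
  [0,0,200,-86,0.25,0,0],
  [0,0,245,-106,0.31,0,0],
  [0,0,285,-123,0.37,0,0],
  [0,0,315,-136,0.42,0,0],
  [0,0,335,-145,0.438,0,0],
  [0,0,345,-149,0.438,0,0],
], newtons=30)

```text
time: 1.1
ee_pos: [0.5156, -0.2824, 0.2222]
eef_rot: [0.499, 0.501, -0.499, 0.5]
ft_force: [0.6, -0.3, 0.1]
width: 0.0871
```

```bash
python3 - <<'E'
from h import *
s=read_state();print(s["ee_pos"],R.from_quat(s["eef_rot"]).as_matrix(),s["ft_force"])
for n in("scene","top"):
    cv2.imwrite(f"pics/{n}1.png",camera(n)[:,:,::-1])
a=np.hstack([cv2.resize(cv2.imread("pics/scene1.png"),(400,300)),cv2.resize(cv2.imread("pics/top1.png"),(400,300))]);cv2.imwrite("pics/a1.png",a)
E
```

```text
[ 0.5156 -0.2824  0.2222] [[-0.0002  1.      0.0028]
 [ 0.0009  0.0028 -1.    ]
 [-1.     -0.0002 -0.0009]] [ 0.5743 -0.3413  0.126 ]
```

View pics/a1.png

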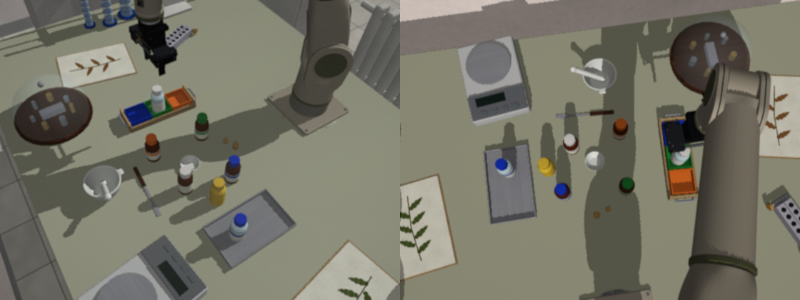

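```bash
python3 - <<'E'
from h import *
for n in("scene","top"): 
    p=proj(n,[.5156,-.2824,.222]);q=proj(n,[.514,-.284,.123]);print(n,p,q)
    im=cv2.imread(f"pics/{n}1.png");cv2.circle(im,tuple(int(round(v)) for v in p),2,(0,0,255),-1);cv2.circle(im,tuple(int(round(v)) for v in q),1,(0,255,255),-1)
    x,y=int(p[0])-60,max(0,int(p[1])-60);cv2.imwrite(f"pics/{n}1c.png",cv2.resize(im[y:y+140,x:x+130],None,fx=3,fy=3))
cv2.imwrite("pics/c1.png",np.hstack([cv2.imread("pics/scene1c.png"),cv2.imread("pics/top1c.png")]))
E
```

```text
scene [216.4184  92.1517] [219.6675 121.4735]
top [408.4967 198.8319] [399.0512 211.2847]
```

View pics/c1.png

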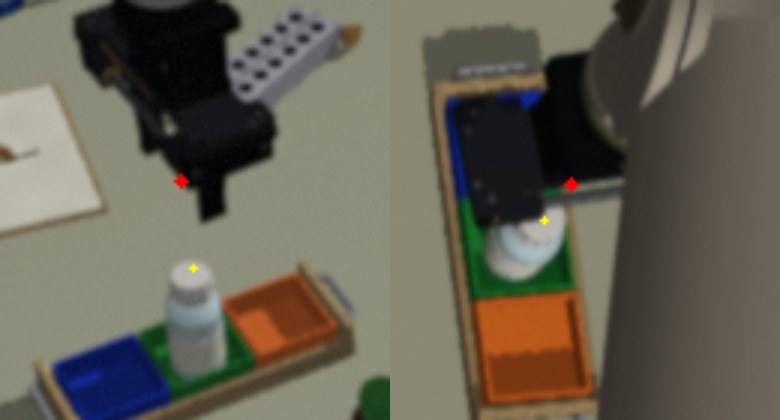

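The red mark (the measured TCP) lies midway between the fingertips and above the cap mark, so the calibration agrees. Next I go down and grip the cap.

Call:
arm_command([
  [0,20,-1,1,0,0,0],
  [0,45,-2,2,0,0,0],
  [0,70,-2,2,0,0,0],
  [0,95,-2,2,0,0,0],
  [0,112,-2,2,0,0,0],
  [0,120,-2,2,0,0,0],
  [0,122,-2,2,0,0,0],
  [255,122,-2,2,0,0,0],
  [255,122,-2,2,0,0,0],
  [255,122,-2,2,0,0,0],
], newtons=30)

```text
time: 2.2
ee_pos: [0.5127, -0.2872, 0.1015]
eef_rot: [0.5, 0.499, -0.5, 0.5]
ft_force: [0.6, 0.1, 0.2]
width: 0.0704
```

Call:
arm_command([
  [255,0,0,0,0,0,0],
  [255,0,0,0,0,0,0],
  [255,0,0,0,0,0,0],
  [255,0,0,0,0,0,0],
])

```text
time: 2.6
ee_pos: [0.5124, -0.2867, 0.1007]
eef_rot: [0.5, 0.5, -0.5, 0.5]
ft_force: [-0.4, 0.2, 0.6]
width: 0.0389
```

```bash
python3 - <<'E'
from h import *
print(read_state()["ee_pos"],read_state()["width"])
im=camera("scene")[:,:,::-1];cv2.imwrite("pics/s2.png",cv2.resize(im[60:200,150:310],None,fx=4,fy=4))
E
```

```text
[ 0.5124 -0.2867  0.1007] 0.038892254250858016
```

View pics/s2.png

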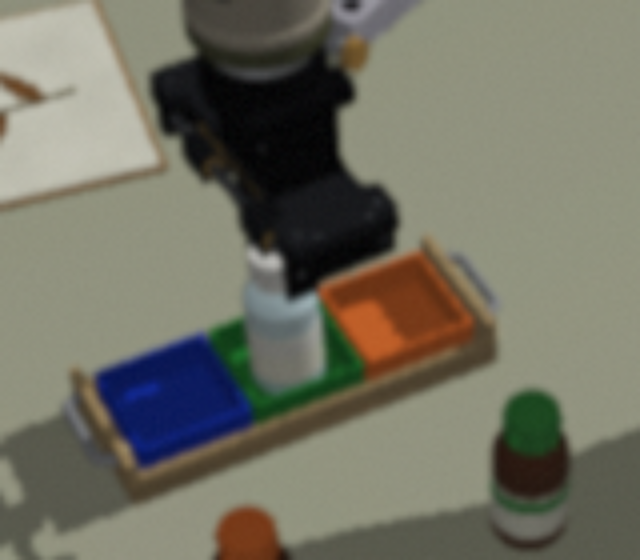

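The jaws are around the cap. I'll let them finish closing and then lift a little.

Call:
arm_command([
  [255,0,0,0,0,0,0],
  [255,0,0,0,0,0,0],
  [255,0,0,0,0,0,0],
  [255,0,0,0,0,0,0],
  [255,0,0,0,0,0,0],
])

```text
time: 3.15
ee_pos: [0.5123, -0.2868, 0.1005]
eef_rot: [-0.5, -0.5, 0.5, -0.5]
ft_force: [0.4, 1.2, -0.1]
width: 0.0348
```

Call:
arm_command([
  [255,-4,0,0,0,0,0],
  [255,-12,0,0,0,0,0],
  [255,-22,0,0,0,0,0],
  [255,-35,0,0,0,0,0],
  [255,-50,0,0,0,0,0],
  [255,-70,0,0,0,0,0],
  [255,-90,0,0,0,0,0],
  [255,-115,0,0,0,0,0],
  [255,-135,0,0,0,0,0],
  [255,-150,0,0,0,0,0],
])

```text
time: 4.15
ee_pos: [0.5127, -0.287, 0.2534]
eef_rot: [0.5, 0.499, -0.5, 0.501]
ft_force: [-0.3, 0.1, -2.8]
width: 0.0347
```

```bash
python3 - <<'E'
from h import *
s=read_state();print(s["ee_pos"],s["width"],s["ft_force"])
im=camera("scene")[:,:,::-1];cv2.imwrite("pics/s3.png",cv2.resize(im[20:200,130:330],None,fx=3,fy=3))
E
```

```text
[ 0.5127 -0.287   0.2534] 0.03474539313053294 [-0.3224  0.0866 -2.7944]
```

View pics/s3.png

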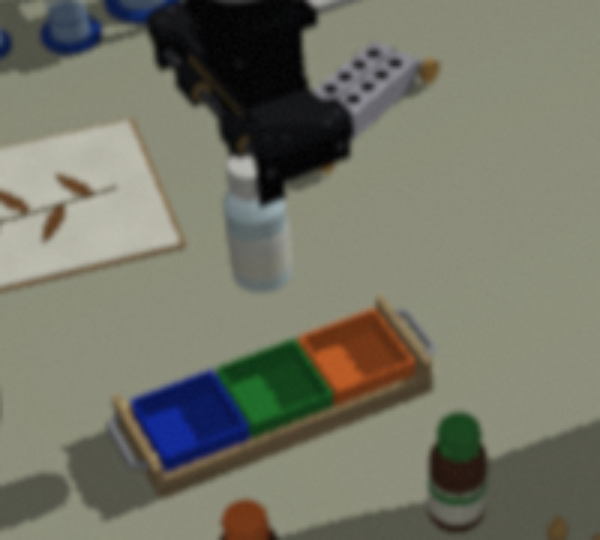

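clear_white is held upright clear of the carrier and the green bin is empty. Now I carry it to the tray.

Call:
arm_command([
  [255,0,-1,-8,0,0,0],
  [255,0,-2,-22,0,0,0],
  [255,0,-5,-44,0,0,0],
  [255,0,-8,-74,0,0,0],
  [255,0,-12,-110,0,0,0],
  [255,0,-16,-150,0,0,0],
  [255,0,-21,-190,0,0,0],
  [255,0,-25,-230,0,0,0],
  [255,0,-29,-270,0,0,0],
  [255,0,-34,-310,0,0,0],
])

```text
time: 5.2
ee_pos: [0.4767, 0.0258, 0.2494]
eef_rot: [0.499, 0.501, -0.5, 0.5]
ft_force: [-0.6, 0.1, -1.8]
width: 0.0346
```

Call:
arm_command([
  [255,0,-4,-40,0,0,0],
  [255,0,-9,-80,0,0,0],
  [255,0,-13,-120,0,0,0],
  [255,0,-17,-158,0,0,0],
  [255,0,-21,-192,0,0,0],
  [255,0,-24,-222,0,0,0],
  [255,0,-27,-244,0,0,0],
  [255,0,-28,-258,0,0,0],
  [255,0,-29,-265,0,0,0],
  [255,0,-29,-268,0,0,0],
])

```text
time: 6.2
ee_pos: [0.4482, 0.2918, 0.2498]
eef_rot: [0.499, 0.5, -0.5, 0.5]
ft_force: [0.5, 0.6, -3.1]
width: 0.0343
```

Call:
arm_command([
  [255,10,0,0,0,0,0],
  [255,30,0,0,0,0,0],
  [255,55,0,0,0,0,0],
  [255,80,0,0,0,0,0],
  [255,105,0,0,0,0,0],
  [255,125,0,0,0,0,0],
  [255,138,0,0,0,0,0],
  [255,145,0,0,0,0,0],
  [255,148,0,0,0,0,0],
  [255,148,0,0,0,0,0],
])

```text
time: 7.2
ee_pos: [0.4496, 0.2911, 0.1027]
eef_rot: [0.5, 0.5, -0.5, 0.5]
ft_force: [0.6, 0.4, -1.9]
width: 0.0345
```

```bash
python3 - <<'E'
from h import *
s=read_state();print(s["ee_pos"],s["width"],s["ft_force"])
im=camera("scene")[:,:,::-1];cv2.imwrite("pics/s4.png",cv2.resize(im[180:400,230:480],None,fx=2.7,fy=2.7))
E
```

```text
[0.4496 0.2911 0.1027] 0.034451533349784805 [ 0.6004  0.3729 -1.9129]
```

View pics/s4.png

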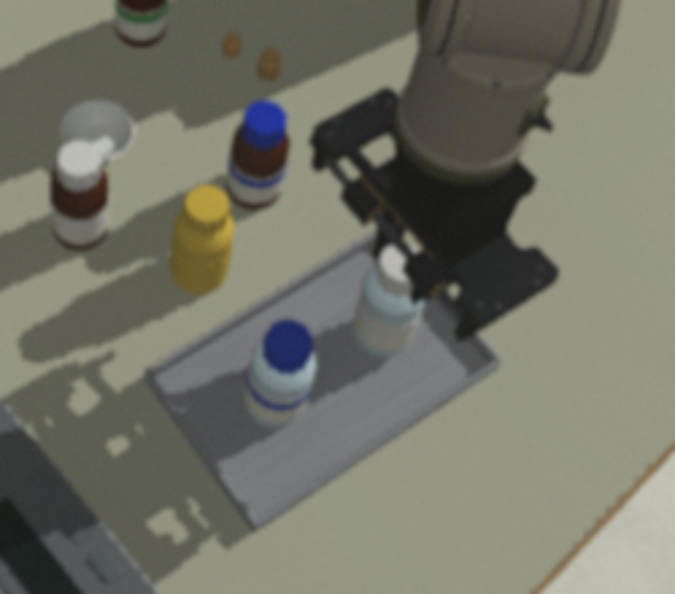

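The bottle is upright over the free half of the tray, about 10 mm above its floor. I'll lower it gently.

Call:
arm_command([
  [255,2,0,0,0,0,0],
  [255,4,0,0,0,0,0],
  [255,6,0,0,0,0,0],
  [255,8,0,0,0,0,0],
  [255,9,0,0,0,0,0],
  [255,10,0,0,0,0,0],
  [255,10,0,0,0,0,0],
  [255,10,0,0,0,0,0],
])

```text
time: 8.05
ee_pos: [0.4494, 0.2912, 0.0926]
eef_rot: [0.5, 0.5, -0.5, 0.5]
ft_force: [-0.4, 0.9, -1.6]
width: 0.0344
```

Call:
arm_command([
  [255,0.5,0,0,0,0,0],
  [255,1,0,0,0,0,0],
  [255,1,0,0,0,0,0],
])

```text
time: 8.35
ee_pos: [0.4499, 0.2915, 0.0923]
eef_rot: [0.501, 0.5, -0.5, 0.5]
ft_force: [-0.4, -0.2, 5.6]
width: 0.0347
```

```bash
python3 - <<'E'
from h import *
s=read_state();print(s["ee_pos"],s["width"],s["ft_force"])
E
```

```text
[0.4499 0.2915 0.0923] 0.034686091203826167 [-0.3741 -0.1559  5.5646]
```

The force shows contact with the tray floor. Next I release and rise.

Call:
arm_command([
  [190,0,0,0,0,0,0],
  [150,0,0,0,0,0,0],
  [100,0,0,0,0,0,0],
  [50,0,0,0,0,0,0],
  [0,0,0,0,0,0,0],
  [0,0,0,0,0,0,0],
  [0,0,0,0,0,0,0],
  [0,0,0,0,0,0,0],
])

```text
time: 9.15
ee_pos: [0.4494, 0.2911, 0.0915]
eef_rot: [-0.5, -0.5, 0.5, -0.5]
ft_force: [-0.1, -0.3, 0.2]
width: 0.0762
```

Call:
arm_command([
  [0,-8,0,0,0,0,0],
  [0,-25,0,0,0,0,0],
  [0,-50,0,0,0,0,0],
  [0,-80,0,0,0,0,0],
  [0,-110,0,0,0,0,0],
  [0,-125,0,0,0,0,0],
  [0,-130,0,0,0,0,0],
  [0,-130,0,0,0,0,0],
])

```text
time: 9.95
ee_pos: [0.4494, 0.2911, 0.2214]
eef_rot: [0.5, 0.5, -0.5, 0.5]
ft_force: [-0.9, 0.5, 0.1]
width: 0.087
```

```bash
python3 - <<'E'
from h import *
s=read_state();print(s["ee_pos"],s["width"],s["ft_force"])
im=camera("scene")[:,:,::-1];cv2.imwrite("pics/s5.png",cv2.resize(im[180:400,230:480],None,fx=2.7,fy=2.7))
E
```

```text
[0.4494 0.2911 0.2214] 0.08698465963632741 [-0.9001  0.5461  0.1114]
```

View pics/s5.png

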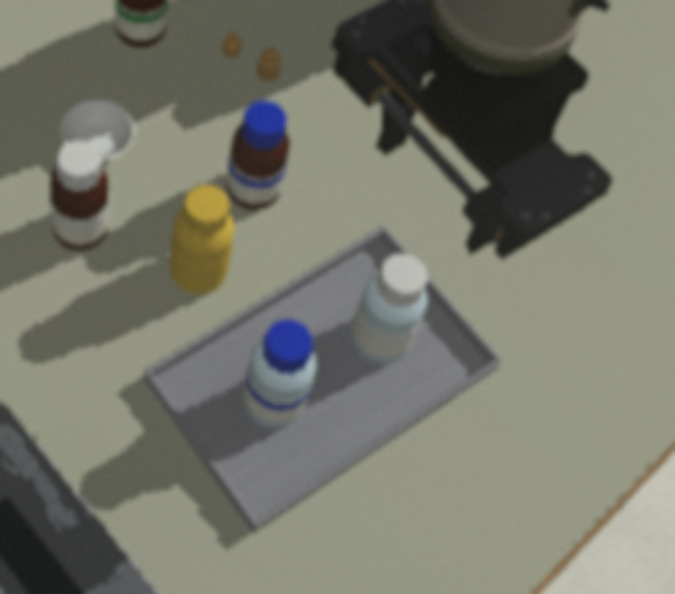

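clear_white stands on the tray, clear of clear_blue. Next is amber_blue at (0.458, 0.117).

Call:
arm_command([
  [0,0,1,10,0,0,0],
  [0,0,2,30,0,0,0],
  [0,0,4,60,0,0,0],
  [0,0,6,95,0,0,0],
  [0,0,7,130,0,0,0],
  [0,0,8,155,0,0,0],
  [0,0,8,170,0,0,0],
  [0,0,8,174,0,0,0],
  [0,5,8,174,0,0,0],
  [0,20,8,174,0,0,0],
])

```text
time: 11.0
ee_pos: [0.4578, 0.1182, 0.2017]
eef_rot: [0.5, 0.5, -0.499, 0.5]
ft_force: [0.3, -0.1, 0.5]
width: 0.0872
```

Call:
arm_command([
  [0,25,0,0,0,0,0],
  [0,50,0,0,0,0,0],
  [0,75,0,0,0,0,0],
  [0,95,0,0,0,0,0],
  [0,107,0,0,0,0,0],
  [0,112,0,0,0,0,0],
  [0,112,0,0,0,0,0],
  [255,112,0,0,0,0,0],
  [255,112,0,0,0,0,0],
  [255,112,0,0,0,0,0],
])

```text
time: 12.0
ee_pos: [0.4578, 0.1172, 0.0902]
eef_rot: [0.5, 0.5, -0.5, 0.5]
ft_force: [0.2, -0.1, 0.4]
width: 0.0708
```

Call:
arm_command([
  [255,0,0,0,0,0,0],
  [255,0,0,0,0,0,0],
  [255,0,0,0,0,0,0],
  [255,0,0,0,0,0,0],
  [255,0,0,0,0,0,0],
  [255,0,0,0,0,0,0],
  [255,0,0,0,0,0,0],
  [255,0,0,0,0,0,0],
])

```text
time: 12.8
ee_pos: [0.4574, 0.1172, 0.0895]
eef_rot: [-0.5, -0.5, 0.5, -0.5]
ft_force: [-0.4, 0.3, 0.5]
width: 0.0343
```

```bash
python3 - <<'E'
from h import *
s=read_state();print(s["ee_pos"],s["width"],s["ft_force"])
im=camera("scene")[:,:,::-1];cv2.imwrite("pics/s6.png",cv2.resize(im[150:370,220:470],None,fx=2.7,fy=2.7))
E
```

```text
[0.4574 0.1172 0.0895] 0.03425807641972061 [-0.4398  0.2738  0.4836]
```

View pics/s6.png

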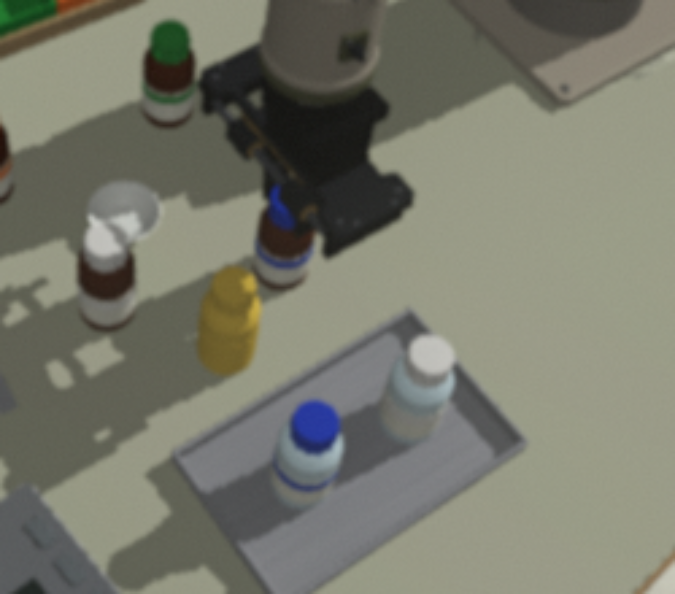

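amber_blue is gripped (34.3 mm). Now I lift it and carry it to the blue bin at (0.599, -0.287).

Call:
arm_command([
  [255,-5,0,0,0,0,0],
  [255,-15,0,0,0,0,0],
  [255,-30,0,0,0,0,0],
  [255,-50,0,0,0,0,0],
  [255,-75,0,0,0,0,0],
  [255,-100,0,0,0,0,0],
  [255,-125,0,0,0,0,0],
  [255,-145,0,0,0,0,0],
  [255,-157,0,0,0,0,0],
  [255,-160,0,0,0,0,0],
])

```text
time: 13.85
ee_pos: [0.4578, 0.1174, 0.251]
eef_rot: [0.501, 0.499, -0.499, 0.5]
ft_force: [-0.2, -0.3, -2.7]
width: 0.0339
```

Call:
arm_command([
  [255,0,3,10,0,0,0],
  [255,0,9,26,0,0,0],
  [255,0,17,48,0,0,0],
  [255,0,27,76,0,0,0],
  [255,0,39,110,0,0,0],
  [255,0,52,148,0,0,0],
  [255,0,66,188,0,0,0],
  [255,0,80,228,0,0,0],
  [255,0,94,268,0,0,0],
  [255,0,107,304,0,0,0],
])

```text
time: 14.85
ee_pos: [0.5637, -0.1901, 0.2477]
eef_rot: [-0.5, -0.5, 0.501, -0.499]
ft_force: [1.0, -0.3, -2.0]
width: 0.0343
```

Call:
arm_command([
  [255,0,11,32,0,0,0],
  [255,0,20,58,0,0,0],
  [255,0,27,78,0,0,0],
  [255,0,32,92,0,0,0],
  [255,0,34,98,0,0,0],
  [255,0,35,100,0,0,0],
  [255,10,35,100,0,0,0],
  [255,25,35,100,0,0,0],
  [255,40,35,100,0,0,0],
  [255,50,35,100,0,0,0],
])

```text
time: 15.85
ee_pos: [0.5984, -0.2861, 0.1971]
eef_rot: [0.5, 0.501, -0.5, 0.499]
ft_force: [0.1, -0.2, -2.0]
width: 0.0343
```

```bash
python3 - <<'E'
from h import *
s=read_state();print(s["ee_pos"],s["width"],s["ft_force"])
im=camera("scene")[:,:,::-1];cv2.imwrite("pics/s7.png",cv2.resize(im[30:230,120:340],None,fx=3,fy=3))
E
```

```text
[ 0.5984 -0.2861  0.1971] 0.034346811376641646 [ 0.089  -0.1774 -2.0243]
```

View pics/s7.png

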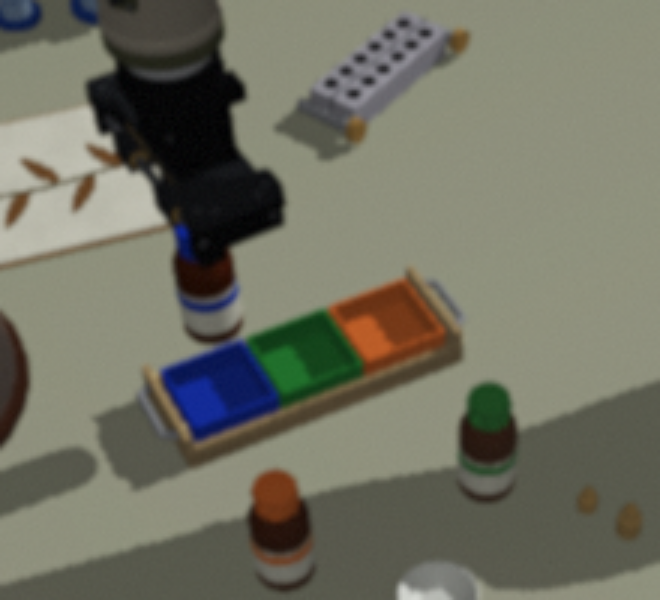

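The bottle hangs upright over the blue bin. I'll check the bin centres from this view's rim corners: blue (162,376), (248,342), (280,406), (193,440); orange (330,310), (412,278), (446,335), (362,371).

```bash
python3 - <<'E'
from h import *
for nm,pts in(("blue",[(162,376),(248,342),(280,406),(193,440)]),("orange",[(330,310),(412,278),(446,335),(362,371)])):
    q=np.array([plane("scene",x/3+120-.3,y/3+30-.3,.038)[:2] for x,y in pts]);print(nm,q.tolist(),q.mean(0))
E
```

```text
blue [[0.6428408514898916, -0.3175838446118988], [0.5581888947094331, -0.31431687077142956], [0.5703994241192057, -0.23079607639044653], [0.6528508235653627, -0.2359343039457209]] [ 0.6061 -0.2747]
orange [[0.4746617510117984, -0.3106104246961283], [0.38800397635396966, -0.30676505953031374], [0.4001706548422903, -0.2269787096540975], [0.48802832771397714, -0.22887201903309884]] [ 0.4377 -0.2683]
```

```bash
python3 - <<'E'
from h import *
for n,p in(("top",None),("scene",None)):
    im=camera(n)[:,:,::-1];cv2.imwrite(f"pics/{n}8.png",im);hsv=cv2.cvtColor(im,cv2.COLOR_BGR2HSV)
    g=proj(n,[.4494,.2911,.115]);r=captop(n,cv2.inRange(hsv,(0,0,150),(180,50,255)),g,.115);print(n,g,r)
    g=proj(n,[.598,-.286,.22]);print(g, proj(n,[.5984,-.2861,.1075]))
im=cv2.imread("pics/top8.png");cv2.imwrite("pics/t8.png",cv2.resize(im[130:310,330:470],None,fx=3.3,fy=3.3))
E
```

```text
top [145.1506 279.2744] (array([142.8783, 278.9616]), array([0.4508, 0.2959]), np.float64(1.2015491690281757), np.int32(347))
[401.8796 161.0324] [391.1326 177.4631]
scene [380.4576 277.3623] (array([380.3021, 279.7165]), array([0.4532, 0.2952]), np.float64(1.0191898640429145), np.int32(197))
[185.341  104.0225] [190.8253 137.5444]
```

View pics/t8.png

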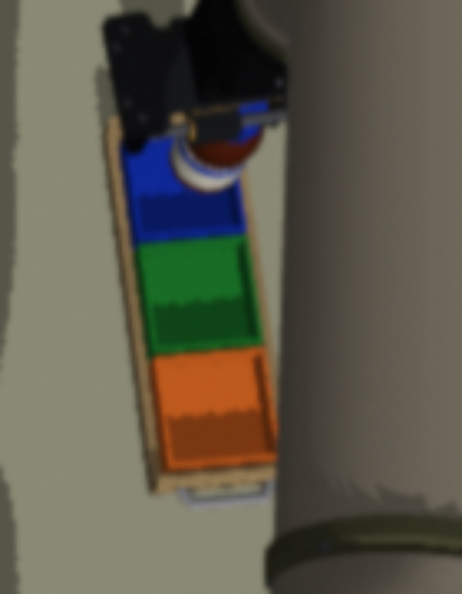

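View pics/top8.png

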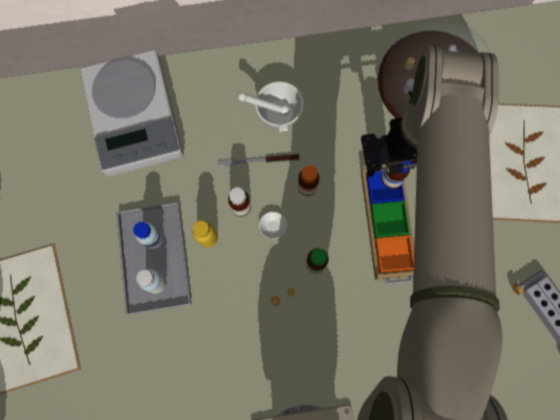

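Using the tray release point as a known position, the scene camera reads about 4–9 mm too close to itself, while the top camera agrees to within about 1 mm on the held bottle's base. I'll keep the top-camera centres and lower the bottle.

Call:
arm_command([
  [255,10,1,1,0,0,0],
  [255,25,2,1,0,0,0],
  [255,42,2,1,0,0,0],
  [255,58,2,1,0,0,0],
  [255,70,2,1,0,0,0],
  [255,79,2,1,0,0,0],
  [255,85,2,1,0,0,0],
  [255,89,2,1,0,0,0],
  [255,91,2,1,0,0,0],
  [255,91,2,1,0,0,0],
])

```text
time: 17.0
ee_pos: [0.6014, -0.2879, 0.1087]
eef_rot: [0.5, 0.5, -0.5, 0.5]
ft_force: [0.1, -1.2, -2.1]
width: 0.0343
```

Call:
arm_command([
  [255,1,0,0,0,0,0],
  [255,2,0,0,0,0,0],
  [255,3,0,0,0,0,0],
  [255,4,0,0,0,0,0],
  [255,5,0,0,0,0,0],
  [255,5,0,0,0,0,0],
  [255,5,0,0,0,0,0],
])

```text
time: 17.7
ee_pos: [0.6013, -0.2879, 0.1036]
eef_rot: [-0.5, -0.5, 0.5, -0.5]
ft_force: [0.8, -0.2, -1.4]
width: 0.0339
```

```bash
python3 - <<'E'
from h import *
s=read_state();print(s["ee_pos"],s["width"],s["ft_force"])
im=camera("scene")[:,:,::-1];a=cv2.resize(im[50:200,130:280],None,fx=2.6,fy=2.6)
im=camera("top")[:,:,::-1];b=cv2.resize(im[150:300,340:490],None,fx=2.6,fy=2.6);cv2.imwrite("pics/s9.png",np.hstack([a,b]))
E
```

```text
[ 0.6013 -0.2879  0.1036] 0.03391346911623972 [ 0.7847 -0.2094 -1.3785]
```

View pics/s9.png

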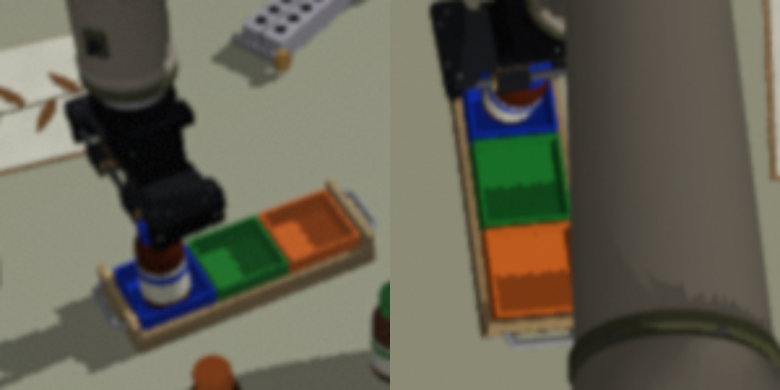

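The bottle is inside the blue bin, about 3 mm above the floor.

Call:
arm_command([
  [255,1,0,0,0,0,0],
  [255,2,0,0,0,0,0],
  [255,3,0,0,0,0,0],
  [255,3.5,0,0,0,0,0],
  [255,3.5,0,0,0,0,0],
])

```text
time: 18.3
ee_pos: [0.6016, -0.2879, 0.1006]
eef_rot: [0.5, 0.5, -0.5, 0.5]
ft_force: [-1.2, 0.1, 3.8]
width: 0.0346
```

Call:
arm_command([
  [190,0,0,0,0,0,0],
  [150,0,0,0,0,0,0],
  [100,0,0,0,0,0,0],
  [50,0,0,0,0,0,0],
  [0,0,0,0,0,0,0],
  [0,0,0,0,0,0,0],
  [0,0,0,0,0,0,0],
  [0,0,0,0,0,0,0],
])

```text
time: 19.1
ee_pos: [0.6013, -0.2879, 0.1]
eef_rot: [-0.5, -0.5, 0.5, -0.5]
ft_force: [-0.9, 0.4, -0.6]
width: 0.0759
```

Call:
arm_command([
  [0,-8,0,0,0,0,0],
  [0,-25,0,0,0,0,0],
  [0,-50,0,0,0,0,0],
  [0,-80,0,0,0,0,0],
  [0,-105,0,0,0,0,0],
  [0,-117,0,0,0,0,0],
  [0,-120,0,0,0,0,0],
  [0,-120,0,0,0,0,0],
])

```text
time: 19.9
ee_pos: [0.6011, -0.2878, 0.2196]
eef_rot: [-0.5, -0.5, 0.5, -0.5]
ft_force: [-0.8, -0.3, -0.5]
width: 0.0872
```

Call:
arm_command([
  [0,0,2,-10,0,0,0],
  [0,0,6,-30,0,0,0],
  [0,0,12,-60,0,0,0],
  [0,0,19,-95,0,0,0],
  [0,0,26,-130,0,0,0],
  [0,0,32,-160,0,0,0],
  [0,0,35,-178,0,0,0],
  [0,0,36,-185,0,0,0],
  [0,0,37,-187,0,0,0],
  [0,0,37,-187,0,0,0],
])

```text
time: 20.9
ee_pos: [0.6381, -0.1017, 0.2195]
eef_rot: [-0.5, -0.5, 0.501, -0.5]
ft_force: [0.5, -0.7, -0.5]
width: 0.087
```

```bash
python3 - <<'E'
from h import *
s=read_state();print(s["ee_pos"],s["width"],s["ft_force"])
im=camera("scene")[:,:,::-1];cv2.imwrite("pics/s10.png",cv2.resize(im[80:280,130:330],None,fx=3,fy=3))
im=camera("top")[:,:,::-1];cv2.imwrite("pics/t10.png",cv2.resize(im[130:310,220:440],None,fx=3,fy=3))
E
```

```text
[ 0.6381 -0.1017  0.2195] 0.08698570966159977 [ 0.4598 -0.6808 -0.4754]
```

View pics/s10.png

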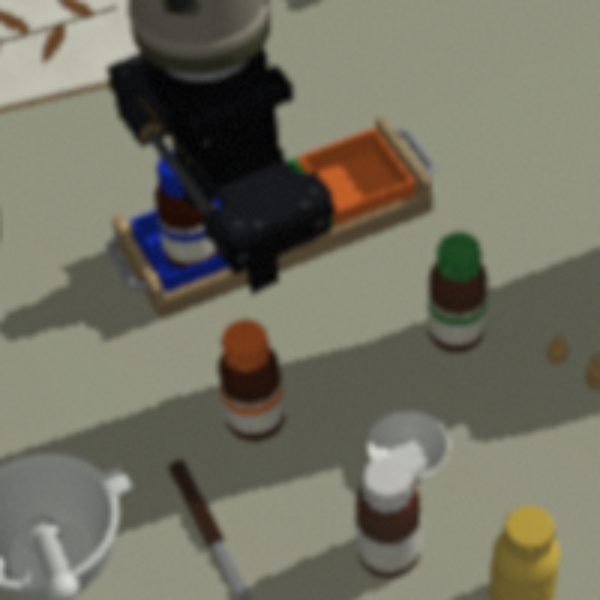

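View pics/t10.png

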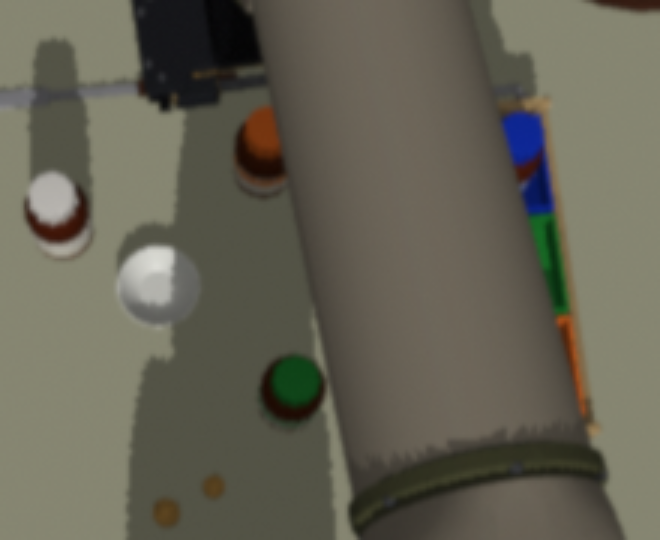

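amber_blue stands in the blue bin and the gripper is above amber_orange (its cap at top px about (309,173), as before). Now I descend and grip.

Call:
arm_command([
  [0,15,0,0,0,0,0],
  [0,40,0,0,0,0,0],
  [0,70,0,0,0,0,0],
  [0,95,0,0,0,0,0],
  [0,115,0,0,0,0,0],
  [0,126,0,0,0,0,0],
  [0,130,0,0,0,0,0],
  [0,130,0,0,0,0,0],
  [255,130,0,0,0,0,0],
  [255,130,0,0,0,0,0],
])

```text
time: 22.0
ee_pos: [0.639, -0.101, 0.0912]
eef_rot: [0.5, 0.499, -0.5, 0.5]
ft_force: [-0.6, 0.4, 0.0]
width: 0.0779
```

Call:
arm_command([
  [255,0,0,0,0,0,0],
  [255,0,0,0,0,0,0],
  [255,0,0,0,0,0,0],
  [255,0,0,0,0,0,0],
  [255,0,0,0,0,0,0],
  [255,0,0,0,0,0,0],
  [255,0,0,0,0,0,0],
  [255,0,0,0,0,0,0],
  [255,0,0,0,0,0,0],
  [255,0,0,0,0,0,0],
])

```text
time: 23.0
ee_pos: [0.6383, -0.1008, 0.09]
eef_rot: [-0.5, -0.5, 0.5, -0.5]
ft_force: [-0.6, 0.8, -1.1]
width: 0.0344
```

Call:
arm_command([
  [255,-5,0,0,0,0,0],
  [255,-15,0,0,0,0,0],
  [255,-30,0,0,0,0,0],
  [255,-50,0,0,0,0,0],
  [255,-75,0,0,0,0,0],
  [255,-100,0,0,0,0,0],
  [255,-125,0,0,0,0,0],
  [255,-145,0,0,0,0,0],
  [255,-158,0,0,0,0,0],
  [255,-162,0,0,0,0,0],
])

```text
time: 24.0
ee_pos: [0.6389, -0.1008, 0.2544]
eef_rot: [0.501, 0.499, -0.499, 0.501]
ft_force: [-0.2, -0.1, -2.1]
width: 0.0342
```

```bash
python3 - <<'E'
from h import *
s=read_state();print(s["ee_pos"],s["width"],s["ft_force"])
im=camera("scene")[:,:,::-1];cv2.imwrite("pics/s11.png",cv2.resize(im[80:280,130:330],None,fx=3,fy=3))
E
```

```text
[ 0.6389 -0.1008  0.2544] 0.034159041063472825 [-0.1944 -0.0577 -2.1023]
```

View pics/s11.png

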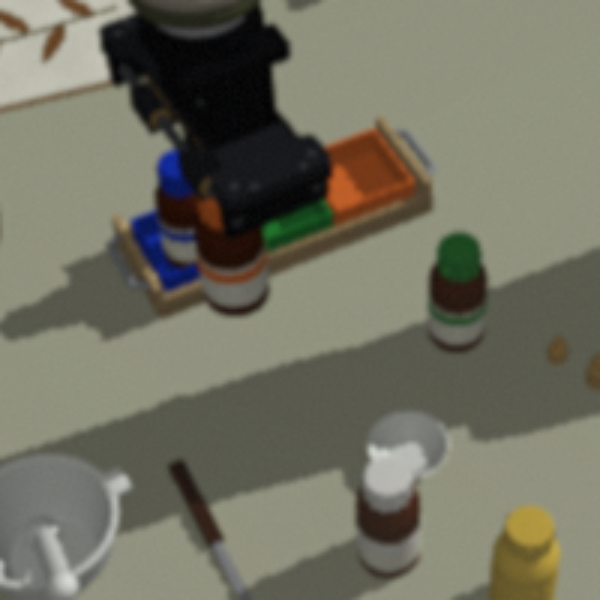

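amber_orange is held. The target is the orange bin centre at (0.433, -0.277).

Call:
arm_command([
  [255,0,-8,6,0,0,0],
  [255,0,-22,19,0,0,0],
  [255,0,-44,38,0,0,0],
  [255,0,-72,62,0,0,0],
  [255,0,-102,88,0,0,0],
  [255,0,-132,114,0,0,0],
  [255,0,-160,138,0,0,0],
  [255,0,-183,158,0,0,0],
  [255,0,-199,171,0,0,0],
  [255,0,-205,176,0,0,0],
])

```text
time: 25.05
ee_pos: [0.4305, -0.2787, 0.2511]
eef_rot: [-0.501, -0.499, 0.501, -0.498]
ft_force: [0.2, 0.5, -3.3]
width: 0.0342
```

Call:
arm_command([
  [255,0,0,0,0,0,0],
  [255,10,0,0,0,0,0],
  [255,30,0,0,0,0,0],
  [255,55,0,0,0,0,0],
  [255,80,0,0,0,0,0],
  [255,100,0,0,0,0,0],
  [255,111,0,0,0,0,0],
  [255,115,0,0,0,0,0],
  [255,115,0,0,0,0,0],
])

```text
time: 25.95
ee_pos: [0.4336, -0.2763, 0.1368]
eef_rot: [0.5, 0.5, -0.5, 0.5]
ft_force: [0.3, 0.3, -2.1]
width: 0.0342
```

```bash
python3 - <<'E'
from h import *
s=read_state();print(s["ee_pos"],s["width"],s["ft_force"])
im=camera("scene")[:,:,::-1];a=cv2.resize(im[50:200,150:300],None,fx=2.6,fy=2.6)
im=camera("top")[:,:,::-1];b=cv2.resize(im[150:300,340:490],None,fx=2.6,fy=2.6);cv2.imwrite("pics/s12.png",np.hstack([a,b]))
E
```

```text
[ 0.4336 -0.2763  0.1368] 0.03420021803189087 [ 0.3111  0.2942 -2.0784]
```

View pics/s12.png

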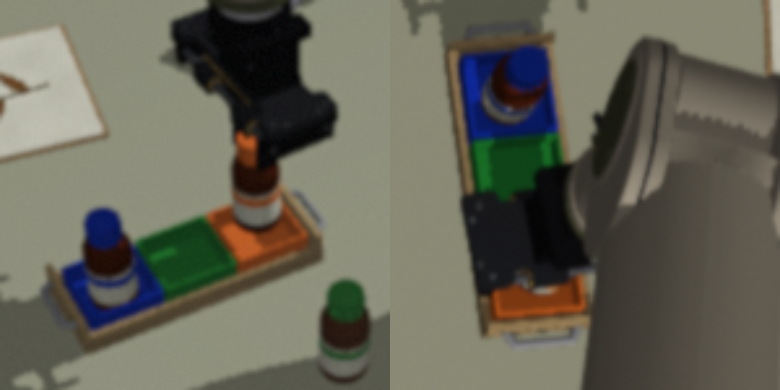

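The blue bottle's base is centred in its bin, and orange is lined up over its own. Next I lower it.

Call:
arm_command([
  [255,5,0,0,0,0,0],
  [255,13,0,0,0,0,0],
  [255,21,0,0,0,0,0],
  [255,27,0,0,0,0,0],
  [255,31,0,0,0,0,0],
  [255,33,0,0,0,0,0],
  [255,34,0,0,0,0,0],
  [255,35,0,0,0,0,0],
  [255,36,0,0,0,0,0],
  [255,36,0,0,0,0,0],
])

```text
time: 27.05
ee_pos: [0.4333, -0.2769, 0.1011]
eef_rot: [0.5, 0.5, -0.5, 0.5]
ft_force: [0.1, -0.0, -3.0]
width: 0.0339
```

Call:
arm_command([
  [255,0.5,0,0,0,0,0],
  [255,1,0,0,0,0,0],
  [255,1,0,0,0,0,0],
])

```text
time: 27.35
ee_pos: [0.4338, -0.277, 0.101]
eef_rot: [0.5, 0.5, -0.5, 0.5]
ft_force: [-1.5, 1.3, 5.5]
width: 0.0343
```

It's in contact with the floor. I'll release and go on to amber_green at (0.444, -0.091).

Call:
arm_command([
  [190,0,0,0,0,0,0],
  [150,0,0,0,0,0,0],
  [100,0,0,0,0,0,0],
  [50,0,0,0,0,0,0],
  [0,0,0,0,0,0,0],
  [0,0,0,0,0,0,0],
  [0,0,0,0,0,0,0],
  [0,0,0,0,0,0,0],
])

```text
time: 28.15
ee_pos: [0.4333, -0.2768, 0.1]
eef_rot: [-0.5, -0.5, 0.5, -0.5]
ft_force: [-0.1, -1.2, 0.5]
width: 0.0763
```

Call:
arm_command([
  [0,-8,0,0,0,0,0],
  [0,-25,0,0,0,0,0],
  [0,-50,0,0,0,0,0],
  [0,-80,0,0,0,0,0],
  [0,-105,0,0,0,0,0],
  [0,-117,0,0,0,0,0],
  [0,-120,0,0,0,0,0],
  [0,-120,0,0,0,0,0],
])

```text
time: 28.95
ee_pos: [0.4331, -0.2768, 0.2196]
eef_rot: [-0.5, -0.5, 0.5, -0.5]
ft_force: [0.5, 0.1, 0.1]
width: 0.0873
```

Call:
arm_command([
  [0,0,1,-10,0,0,0],
  [0,0,2,-30,0,0,0],
  [0,0,4,-60,0,0,0],
  [0,0,6,-95,0,0,0],
  [0,0,8,-130,0,0,0],
  [0,0,10,-160,0,0,0],
  [0,0,11,-178,0,0,0],
  [0,0,11,-185,0,0,0],
  [0,0,11,-186,0,0,0],
  [0,0,11,-186,0,0,0],
])

```text
time: 29.95
ee_pos: [0.444, -0.0916, 0.2196]
eef_rot: [-0.5, -0.5, 0.5, -0.5]
ft_force: [-0.3, -0.5, -0.2]
width: 0.0868
```

```bash
python3 - <<'E'
from h import *
s=read_state();print(s["ee_pos"],s["width"],s["ft_force"])
im=camera("scene")[:,:,::-1];a=cv2.resize(im[60:240,150:330],None,fx=2.2,fy=2.2)
im=camera("top")[:,:,::-1];b=cv2.resize(im[130:310,260:440],None,fx=2.2,fy=2.2);cv2.imwrite("pics/s13.png",np.hstack([a,b]))
E
```

```text
[ 0.444  -0.0916  0.2196] 0.08675605155920792 [-0.3222 -0.4662 -0.1768]
```

View pics/s13.png

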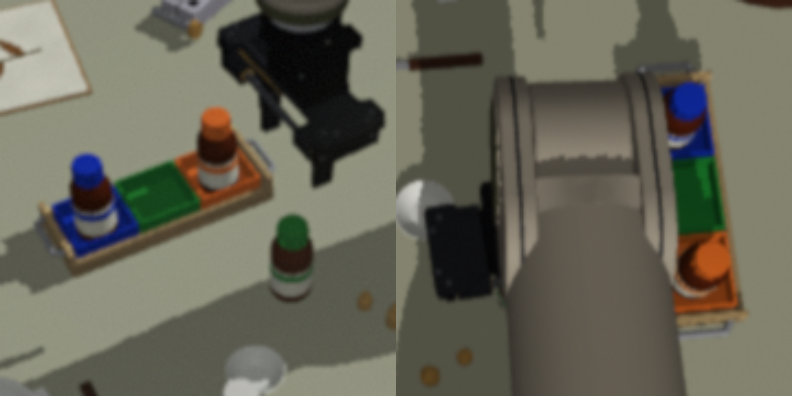

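The blue and orange bottles both stand in their bins. Next I pick green.

Call:
arm_command([
  [0,15,0,0,0,0,0],
  [0,40,0,0,0,0,0],
  [0,70,0,0,0,0,0],
  [0,95,0,0,0,0,0],
  [0,115,0,0,0,0,0],
  [0,126,0,0,0,0,0],
  [0,130,0,0,0,0,0],
  [0,130,0,0,0,0,0],
  [255,130,0,0,0,0,0],
  [255,130,0,0,0,0,0],
])

```text
time: 31.05
ee_pos: [0.445, -0.091, 0.0909]
eef_rot: [0.5, 0.499, -0.5, 0.5]
ft_force: [-0.2, 0.1, 0.6]
width: 0.0779
```

Call:
arm_command([
  [255,0,0,0,0,0,0],
  [255,0,0,0,0,0,0],
  [255,0,0,0,0,0,0],
  [255,0,0,0,0,0,0],
  [255,0,0,0,0,0,0],
  [255,0,0,0,0,0,0],
  [255,0,0,0,0,0,0],
  [255,0,0,0,0,0,0],
  [255,0,0,0,0,0,0],
  [255,0,0,0,0,0,0],
])

```text
time: 32.05
ee_pos: [0.4443, -0.0908, 0.09]
eef_rot: [-0.5, -0.5, 0.5, -0.5]
ft_force: [-0.0, 1.1, -0.0]
width: 0.0342
```

Call:
arm_command([
  [255,-5,0,0,0,0,0],
  [255,-15,0,0,0,0,0],
  [255,-30,0,0,0,0,0],
  [255,-50,0,0,0,0,0],
  [255,-75,0,0,0,0,0],
  [255,-100,0,0,0,0,0],
  [255,-130,0,0,0,0,0],
  [255,-155,0,0,0,0,0],
  [255,-172,0,0,0,0,0],
  [255,-178,0,0,0,0,0],
])

```text
time: 33.05
ee_pos: [0.445, -0.0909, 0.2706]
eef_rot: [0.501, 0.499, -0.499, 0.501]
ft_force: [0.0, 0.8, -1.5]
width: 0.0343
```

```bash
python3 - <<'E'
from h import *
s=read_state();print(s["ee_pos"],s["width"],s["ft_force"])
im=camera("scene")[:,:,::-1];a=cv2.resize(im[40:240,150:350],None,fx=2.2,fy=2.2);cv2.imwrite("pics/s14.png",a)
E
```

```text
[ 0.445  -0.0909  0.2706] 0.03434395903442593 [ 0.0346  0.8488 -1.473 ]
```

View pics/s14.png

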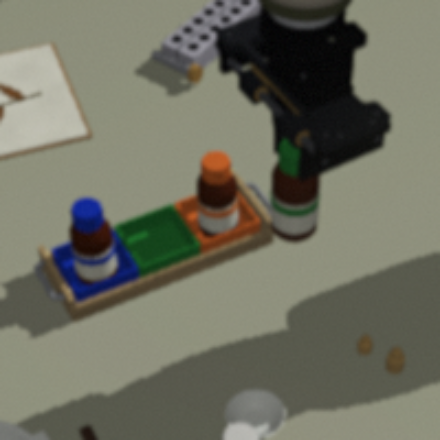

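Green is held. I carry it to the green bin centre at (0.517, -0.283).

Call:
arm_command([
  [255,0,4,6,0,0,0],
  [255,0,12,19,0,0,0],
  [255,0,22,38,0,0,0],
  [255,0,34,64,0,0,0],
  [255,0,46,94,0,0,0],
  [255,0,56,124,0,0,0],
  [255,0,64,152,0,0,0],
  [255,0,70,175,0,0,0],
  [255,0,72,188,0,0,0],
  [255,0,73,192,0,0,0],
])

```text
time: 34.1
ee_pos: [0.5167, -0.2848, 0.2666]
eef_rot: [-0.5, -0.5, 0.501, -0.499]
ft_force: [-1.2, -0.2, -2.1]
width: 0.0343
```

Call:
arm_command([
  [255,0,0,0,0,0,0],
  [255,10,0,0,0,0,0],
  [255,30,0,0,0,0,0],
  [255,55,0,0,0,0,0],
  [255,80,0,0,0,0,0],
  [255,100,0,0,0,0,0],
  [255,115,0,0,0,0,0],
  [255,125,0,0,0,0,0],
  [255,130,0,0,0,0,0],
  [255,130,0,0,0,0,0],
])

```text
time: 35.1
ee_pos: [0.5173, -0.2827, 0.1379]
eef_rot: [0.5, 0.5, -0.5, 0.5]
ft_force: [-0.3, -0.1, -1.9]
width: 0.0341
```

```bash
python3 - <<'E'
from h import *
s=read_state();print(s["ee_pos"],s["width"],s["ft_force"])
im=camera("scene")[:,:,::-1];a=cv2.resize(im[50:200,150:300],None,fx=2.6,fy=2.6)
im=camera("top")[:,:,::-1];b=cv2.resize(im[150:300,340:490],None,fx=2.6,fy=2.6);cv2.imwrite("pics/s15.png",np.hstack([a,b]))
E
```

```text
[ 0.5173 -0.2827  0.1379] 0.03406131407390811 [-0.3184 -0.082  -1.9478]
```

View pics/s15.png

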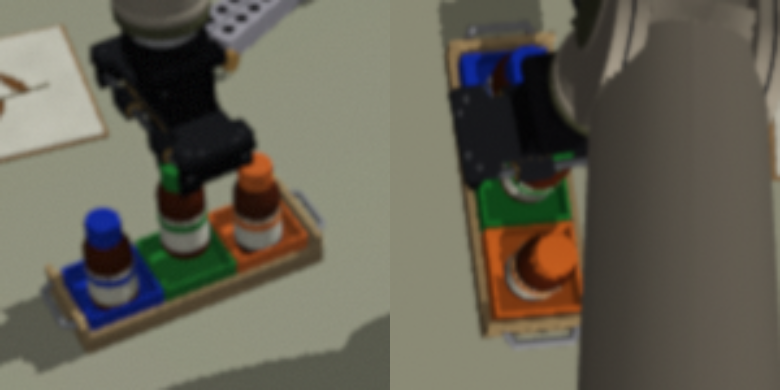

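Call:
arm_command([
  [255,5,0,0,0,0,0],
  [255,13,0,0,0,0,0],
  [255,21,0,0,0,0,0],
  [255,27,0,0,0,0,0],
  [255,31,0,0,0,0,0],
  [255,33,0,0,0,0,0],
  [255,34.5,0,0,0,0,0],
  [255,35.5,0,0,0,0,0],
  [255,36.5,0,0,0,0,0],
  [255,36.5,0,0,0,0,0],
])

```text
time: 36.2
ee_pos: [0.5173, -0.2829, 0.1016]
eef_rot: [0.5, 0.5, -0.5, 0.5]
ft_force: [-0.0, 0.1, -1.6]
width: 0.0345
```

Call:
arm_command([
  [255,0.5,0,0,0,0,0],
  [255,1,0,0,0,0,0],
  [255,1,0,0,0,0,0],
])

```text
time: 36.5
ee_pos: [0.5176, -0.2829, 0.1011]
eef_rot: [0.5, 0.5, -0.5, 0.5]
ft_force: [-0.1, 1.3, 2.8]
width: 0.0343
```

It's in contact. I'll release, rise, and move clear toward the starting side.

Call:
arm_command([
  [190,0,0,0,0,0,0],
  [150,0,0,0,0,0,0],
  [100,0,0,0,0,0,0],
  [50,0,0,0,0,0,0],
  [0,0,0,0,0,0,0],
  [0,0,0,0,0,0,0],
  [0,0,0,0,0,0,0],
  [0,0,0,0,0,0,0],
])

```text
time: 37.3
ee_pos: [0.5173, -0.2829, 0.1005]
eef_rot: [-0.5, -0.5, 0.5, -0.5]
ft_force: [-0.1, 0.1, 0.6]
width: 0.0757
```

Call:
arm_command([
  [0,-8,0,0,0,0,0],
  [0,-25,0,0,0,0,0],
  [0,-50,0,0,0,0,0],
  [0,-80,0,0,0,0,0],
  [0,-105,0,0,0,0,0],
  [0,-125,0,0,0,0,0],
  [0,-138,0,0,0,0,0],
  [0,-140,0,0,0,0,0],
])

```text
time: 38.1
ee_pos: [0.5179, -0.2831, 0.2425]
eef_rot: [0.5, 0.499, -0.5, 0.501]
ft_force: [-0.5, 0.2, 0.2]
width: 0.087
```

Call:
arm_command([
  [0,0,-8,10,0,0,0],
  [0,0,-24,30,0,0,0],
  [0,0,-45,55,0,0,0],
  [0,0,-70,85,0,0,0],
  [0,0,-95,118,0,0,0],
  [0,0,-120,150,0,0,0],
  [0,0,-145,182,0,0,0],
  [0,0,-165,210,0,0,0],
  [0,0,-178,230,0,0,0],
  [0,0,-185,240,0,0,0],
])

```text
time: 39.1
ee_pos: [0.3288, -0.5248, 0.2389]
eef_rot: [-0.501, -0.5, 0.501, -0.498]
ft_force: [-0.1, 0.0, 0.2]
width: 0.0868
```

```bash
python3 - <<'E'
from h import *
s=read_state();print(s["time"],s["ee_pos"],s["width"],s["ft_force"])
for n in("scene","top"): cv2.imwrite(f"pics/{n}16.png",camera(n)[:,:,::-1])
E
```

```text
39.1 [ 0.3288 -0.5248  0.2389] 0.08684593480069634 [-0.1241  0.0128  0.1522]
```

View pics/scene16.png

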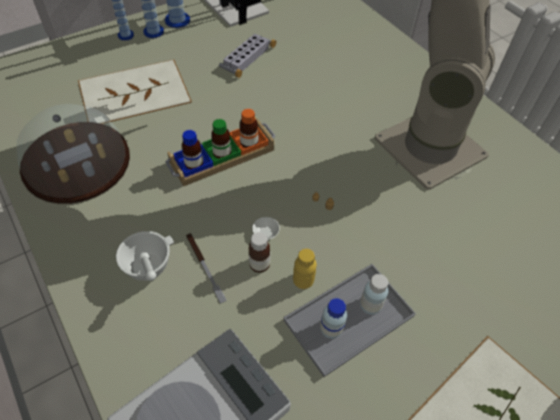

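View pics/top16.png

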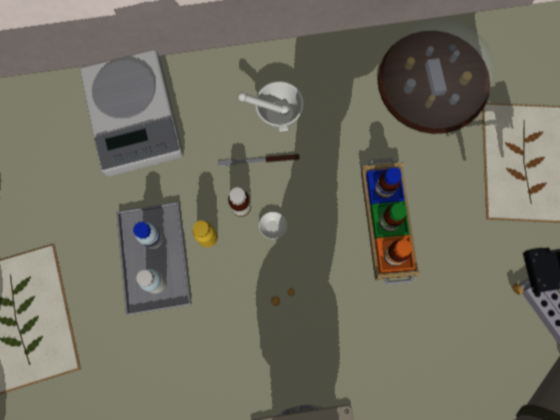

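All six bottles stand where they should. Before handing in, I'll check the numbers with the top camera and compare the look-alikes with the first pictures.

```bash
python3 - <<'E'
from h import *
h=cv2.cvtColor(cv2.imread("pics/top16.png"),cv2.COLOR_BGR2HSV);h0=cv2.cvtColor(cv2.imread("pics/top0.png"),cv2.COLOR_BGR2HSV)
for nm,c,z,g in(("green",((50,120,30),(80,255,255)),.123,(398,212)),("orange",RNG["orange"],.123,(402,245)),):
    try:r=captop("top",cv2.inRange(h,*c),g,z);print(nm,r[0],r[1],r[2])
    except Exception as e:print(e)
for nm,c,z,g in(("amber_white","white",.112,(236,195)),("clear_blue","blue",.115,(141,230))):
    print(nm,*[captop("top",cv2.inRange(x,*RNG[c]),g,z)[1] for x in(h0,h)])
im=cv2.imread("pics/top16.png");cv2.imwrite("pics/t16.png",cv2.resize(im[150:290,350:430],None,fx=4,fy=4))
E
```

```text
green [400.2295 207.9368] [ 0.5211 -0.2881] 1.9267293843782303
orange [410.5765 249.7547] [ 0.4251 -0.2915] 1.8804131119423844
amber_white [0.61   0.0691] [0.61   0.0691]
clear_blue [0.563  0.2909] [0.563  0.2909]
```

View pics/t16.png

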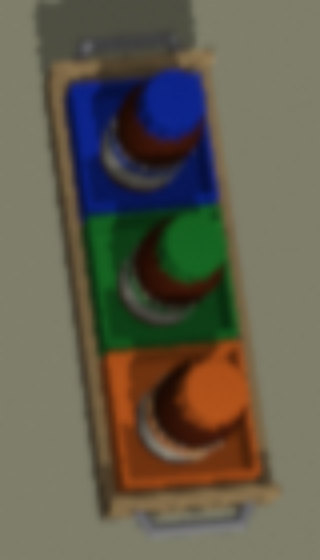

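```bash
python3 -c "
from bench import *
print(close_job())"
```

```text
the job is handed in; nothing more can be done
None
```

The job is handed in, at about 39 s of the 90 s allowed; `close_job` gave no verdict. The clear white-capped bottle went from the green bin to the free half of the tray. The amber blue, orange and green bottles then went into the bins of their cap colours. I gripped each bottle by its cap, lowered it until the wrist force showed it touching the floor, and only then let go.

**Last checks**
- **Final pictures:** all six bottles stand upright, and the gripper is open and clear of everything.
- **Bins:** judged by eye in the top view, each base is within about 2 mm of its bin's centre.
- **Look-alikes:** the amber white-capped and clear blue-capped bottles read the same positions as in the first pictures.

**Checks that failed or disagreed**
- **Scene camera:** it read positions several mm too close to itself (about 5 mm at the tray, up to 13 mm off the top camera at the carrier). I therefore used the top-camera positions for the bins.
- **Cap measurement in the bins:** the final automatic fix for green and orange is not valid, because each cap's colour merged with its bin. I did not run it for blue.

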